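# Clear, unlatch and run home a cuvette carriage

### The arm

A 6-joint arm with a two-finger parallel gripper is mounted at the origin on the work surface. World frame = base frame: x ahead of the robot, y to its left, z up, the work surface at z = 0. Lengths are in m, angles in rad, forces in N, time in s.
With the tool pointing down it reaches from about 0.375 to 0.925 m from the base axis. Payload 5.7 kg.
Tool frame: the origin (TCP) lies at the very end of the fingers, on their centre line; the grasp point (between the pads) lies 19 mm behind it; z points along the fingers, y is the line along which they close (so a half turn about z gives the same grasp; the last joint's range is limited). The gripper opens to 88 mm and grips with 3 to 60 N. Pads are 20 mm wide; open, the fingers measure 115 mm over their backs; the gripper's body (75 mm by 178 mm) begins 61 mm behind the grasp point.
Start: joints at [-1.349, 0.359, 1.51, -0, 1.272, -0.115], TCP at [0.198, -0.566, 0.184] pointing down, gripper open.
Joint ranges: [-2.97, 2.97], [-1.01, 2.36], [0.21, 2.38], [-0.96, 4.11], [0.2, 2.71], [-2.98, 2.98]. Speed limits (rad/s): [2.39, 2.39, 3.14, 3.14, 3.14, 3.14].

### API

Orientations are given as a unit quaternion [x, y, z, w].
In Python, from workcell import state, capture, close_job, regions_of, pinpoint gives the robot as it stands. The module is installed in compiled form; this text tells all that it offers.
- The arm moves only by the tool send_rows, never from a script. Its arguments are lists of equal length, an entry for each row: "twist": the turn, a rotation vector about the world's x, y, z scaled (see below), a list of three; "travel": the shift along the world's x, y, z scaled (see below), a list of three; "hand": the closure in counts, from 0 (fully open) to 255 (shut). A call has 1 to 20 rows; each row shifts and turns the commanded pose from where the row before left it; what a row does not reach is not made up. The controller multiplies each number of a shift by 0.02 m and each number of a turn by 0.08 rad. A row lasts 1/12 s, in which the tool goes at most 41.7 mm and 7.16 degrees, less where a joint would pass 70% of its speed; a pose out of reach is approached as far as the arm can. A call with a number of a shift or a turn outside -1 to 1 is refused whole. A call with a gripper value outside its range is refused whole. The fingers move at their own pace and stop on an object; "force" is the grip in N (left out, the last holds). Time passes only in rows, so rows that do not move let the fingers close. It gives the time, the measured TCP pose, the force, the opening and the grip force at its end, in the units of the state.
- state(): the state, without advancing time (a new reading comes with each control period).
- capture(name): name is "scene" or "top" or "wrist"; returns a dict with "pixels" (480x640x3 uint8, red, green, blue), "fx", "fy", "cx", "cy" (pixels), "k1" (the pictures are not rectified: a ray, as slopes to the right and down, at radius r is drawn at 1 + k1 r^2 times it, then the intrinsics apply), "rvec" (rotation vector, rad) and "tvec" (3), from world to camera coordinates, as OpenCV has them. Camera axes: x right, y down, z forward; pixel columns grow to the right and rows downward; lengths in m; the calibration is good to about 2 mm. A picture is of the moment at which its call begins. There is no depth.
- close_job(): hands the job in; it is judged then, once.
Trained networks look in the newest picture that a camera, given by its name, has taken for a name from the list of things; names that differ only in an ending like _2 or _b are one class to them, and where a whole thing is asked for, a point or a joint stands for the part that bears it (a point fixed in the world has none). Each returns a list of dicts, best first, with "confidence" (0 to 1); they miss things now and then, are a little off and sometimes report something else, mostly with a low value. They report only what shows in the picture. A call takes as long as a camera call. They do not tell look-alikes from the thing itself.
- regions_of(camera, query): "mask" (480x640 bool, what is visible of it).
- pinpoint(camera, query): "xyz" ([x, y, z] in m, in world coordinates, good to about 4 mm: a listed point, or the origin of a listed thing).
The state is a dict: "time_s": time; "joint_positions": joint angles; "joint_vel": joint speeds; "effort": joint torques, N m; "ee_pos": TCP position; "tool_rot": TCP orientation; "wrist_force": force on the tool from outside, world axes, zero at the start; "torque": the same for the moment, N m; "opening": finger opening in m; "grip_force": force on a finger pad.
Only numpy, scipy, OpenCV 4.12 (cv2) and the standard library are available. Lean on these libraries where they do the work, as an engineer would, in place of code of your own. Each camera call takes 0.05 s, during which the arm holds its last target. There are 200 camera calls.

### The job

A specimen pot has been left standing in the loader's track: move it, upright all the way, onto a free part of the white tray's floor. Draw the latch, then run the cuvette carriage fully home under the reader hood, then push the latch fully back in so that it locks the carriage there. Leave everything else on the bench where it stands.

Things in the scene. Friction and masses are not known exactly. Their poses are not given: they have to be found in the camera images.
- loader: Fixed low track, 375 mm long, 110 mm wide, aluminium floor plate with its top 12 mm above the bench. Origin on the bench below the track's middle; z up; +x is the way the carriage runs home, +y is the side the latch is on. Rails at y = +-38 mm reach z = 22 mm. The latch's foot spans x = -34 to 6, y = 55 to 130 mm, its guides reach z = 34 mm.
- hood_mouth (a point): Middle of the reader hood's mouth, on the track floor, at loader x = 62 mm. The hood (navy sides, white roof, 110 mm wide) spans the track beyond this point, roof top 80 mm above the bench; from 70 mm past the mouth to 140 mm the housing reaches 120 mm.
- carriage (a joint): Carriage travel in m along the loader's +x: starts at 0 to 0.030, fully home at its end stop 0.130. Grey block 130 x 60 mm with cuvettes up to z = 47 mm; nose at loader x = -30 mm + travel. Stiff slide (about 3 N), stays where left. With the latch in, a 75 mm steel flange on its +y side stops at travel 0.036; the flange is past the latch tongue only beyond 0.127, until then the latch cannot go in.
- carriage_grip (a point): Grip point in the carriage's upright handle, on its centre line, 70 mm above the bench. The handle is 16 mm along the loader's x, 26 mm along its y, and rises from z = 30 to 84 mm.
- latch (a joint): Latch travel in m along the loader's +y: 0 = fully in (locking), 0.028 = fully drawn out, away from the track; starts between 0 and 0.005. The tongue clears the carriage's flange above 0.015. Stiff slide (about 3 N), stays where left.
- latch_grip (a point): Grip point in the latch's upright grey tab, 64 mm above the bench, on the tab's centre line. The tab is 26 mm along the loader's x, 12 mm along its y, free from z = 36 to 80 mm. It stands at loader x = -14, y = 90 mm + latch travel.
- pot_mid (a point): Centre of the loose specimen pot: white tapered pot with a grey screw cap, 38 mm diameter, 59 mm high, about 60 g; this point is 30 mm above its underside. It stands on the track floor between the carriage's nose and the hood. z is its upright axis.
- tray: Fixed white open tray, outside 225 mm (x) by 135 mm (y), 18 mm high, walls and floor 5 mm thick. Origin at the centre of its underside; z up.
- tube_block_mid (a point): Bystander in the tray: grey block 56 x 56 mm with four capped tubes, 70 mm high overall, 0.35 kg, its sides along the tray's; this point is 35 mm above its underside. It stands at varying places along the tray's x.
- bottle_a_mid (a point): Bystander: amber reagent bottle, 36 mm diameter, 85 mm high, standing beside the hood; this point is 40 mm up.
- bottle_b_mid (a point): Bystander: white bottle, 36 mm diameter, 75 mm high, standing on the latch side of the track; this point is 40 mm up.
- pipette: Bystander: white hand pipette lying on the bench on the loader's side away from the latch, 215 mm long, 22 mm high; origin on the bench under its handle, x towards its tip.
- beaker: Bystander: glass beaker, 64 mm diameter, 80 mm high; origin at the centre of its underside.
- timer: Bystander: flat white timer 65 x 65 x 22 mm; origin at the centre of its underside.
- cap_box: Bystander: small lidded plastic box 42 x 42 x 28 mm on the bench past the track's rear end; origin at the centre of its underside.
There are look-alikes about, which are no part of the job. Leave any blue or purple look-alike of the part that bears pot_mid alone.

How it is judged:
On the way, in this order (a step that is already met when the one before it is completed fails the run):
1. the latch is drawn clear of the carriage's flange while the carriage is still at its start end (value of joint latch above 0.015 m and value of joint carriage below 0.04 m), for 0.1 s.
2. the carriage is run home (value of joint carriage above 0.1265 m), for 0.1 s.
3. the latch is pushed in again behind the flange (value of joint carriage above 0.1265 m and value of joint latch below 0.006 m), for 0.1 s.
At the end, for the whole second after the job is handed in: The carriage is home (travel over 126.5 mm of 130), the latch is in (travel under 6 mm), and the pot stands at rest on the tray's floor, upright within 0.15 rad, its centre within 100 mm (x) and 55 mm (y) of the tray's centre (all of step 3 and x of pot_mid in the frame of tray between -0.1 and 0.1 m and y of pot_mid in the frame of tray between -0.055 and 0.055 m and z of pot_mid in the frame of tray between 0.028 and 0.043 m and angle between pot_mid's own z axis and vertical below 0.15 rad and linear speed of pot below 0.02 m/s); the robot touches nothing.
It fails at once if a bystander is shifted by more than 25 mm (distance of any of bottle_a_mid, bottle_b_mid, tube_block_mid, pipette, beaker, timer, cap_box from where it was at the start of the episode above 0.025 m).
It fails at once if the pot is tipped by more than 0.6 rad (angle between pot_mid's own z axis and vertical above 0.6 rad).
It also fails if it takes over 69 s, if anything falls off the work surface, if the arm or the gripper's body presses on something with over 40 N, if the wrist force passes 120 N, or if a joint passes its speed limit or range.

## Working session

There is one attempt and no reset: what is moved stays moved. The work goes in short steps, Python scripts to look and compute and a tool call to move; the robot and the scene stay as the last step left them, time stands still between calls to the robot, and variables do not carry over. Pictures are saved under pics/ and viewed, at most 10 in all, crops included, and the job is handed in when it is done.

Besides the shell and the picture viewer there is one more tool, called after ">>>" as a command line: name --argument value ..., lists and objects as JSON in quotes. send_rows: Moves the arm, as the interface text tells. Shifts and turns lie within -1 to 1; 1 stands for 0.02 m of shift or 0.08 rad of turn. Its arguments: {"type":"object","properties":{"twist":{"type":"array","items":{"type":"array","items":{"type":"number","minimum":-1,"maximum":1}}},"travel":{"type":"array","items":{"type":"array","items":{"type":"number","minimum":-1,"maximum":1}}},"hand":{"type":"array","items":{"type":"number"}},"force":{"type":"number"}},"required":["twist","travel","hand"]}

```bash
mkdir -p pics; cat > h.py <<'E'
import cv2,numpy as np
from workcell import *
def snap(c,n):
    d=capture(c); cv2.imwrite(f'pics/{n}.png',d['pixels'][:,:,::-1]); return d
def proj(d,P):
    R,_=cv2.Rodrigues(np.array(d['rvec'],float)); p=R@np.array(P,float)+np.array(d['tvec']).ravel()
    s=p[:2]/p[2]; s=s*(1+d['k1']*(s@s)); return np.array([s[0]*d['fx']+d['cx'],s[1]*d['fy']+d['cy']])
def ray(d,uv,z):
    q=np.array([(uv[0]-d['cx'])/d['fx'],(uv[1]-d['cy'])/d['fy']]); s=q.copy()
    for _ in range(20): s=q/(1+d['k1']*(s@s))
    R,_=cv2.Rodrigues(np.array(d['rvec'],float)); C=-R.T@np.array(d['tvec']).ravel(); v=R.T@np.array([s[0],s[1],1])
    return C+v*(z-C[2])/v[2]
E
python3 - <<'E'
from h import *
for c in ['scene','top']:
    d=snap(c,c+'0')
    print(c)
    for q in ['loader','hood_mouth','carriage_grip','latch_grip','pot_mid','tray','tube_block_mid','bottle_a_mid','bottle_b_mid','pipette','beaker','timer','cap_box']:
        print(q,[(np.round(r['xyz'],3).tolist(),round(r['confidence'],2),proj(d,r['xyz']).astype(int).tolist()) for r in pinpoint(c,q)[:3]])
s=state();print(s['time_s'],s['ee_pos'],s['tool_rot'])
E
```

```text
scene
loader [([0.603, 0.141, -0.002], 0.63, [396, 302]), ([0.506, 0.161, 0.065], 0.25, [435, 253])]
hood_mouth []
carriage_grip [([0.554, 0.021, 0.067], 0.72, [359, 237])]
latch_grip [([0.509, 0.158, 0.062], 0.75, [432, 254])]
pot_mid [([0.431, 0.238, 0.028], 0.81, [484, 263]), ([0.795, 0.069, 0.026], 0.8, [304, 335]), ([0.616, 0.163, 0.04], 0.75, [406, 295])]
tray [([0.526, -0.358, -0.0], 0.74, [227, 193])]
tube_block_mid [([0.523, -0.368, 0.041], 0.95, [224, 176]), ([0.475, 0.086, 0.043], 0.3, [407, 239])]
bottle_a_mid [([0.551, 0.268, 0.038], 0.49, [474, 300])]
bottle_b_mid [([0.602, 0.137, -0.004], 0.71, [395, 302]), ([0.474, 0.087, 0.042], 0.6, [407, 239])]
pipette [([0.718, 0.064, -0.002], 0.83, [327, 320])]
beaker [([0.386, -0.151, 0.003], 0.61, [334, 195])]
timer [([0.731, -0.262, 0.002], 0.94, [193, 252]), ([0.386, -0.148, 0.004], 0.74, [335, 196])]
cap_box [([0.486, -0.065, -0.001], 0.84, [340, 231])]
top
loader [([0.598, 0.138, 0.005], 0.88, [205, 267])]
hood_mouth [([0.622, 0.194, 0.009], 0.59, [174, 260])]
carriage_grip [([0.555, 0.022, 0.072], 0.93, [264, 274])]
latch_grip [([0.549, 0.267, 0.043], 0.64, [134, 304]), ([0.507, 0.161, 0.062], 0.62, [191, 316])]
pot_mid [([0.62, 0.163, 0.039], 0.79, [185, 255]), ([0.787, 0.067, 0.031], 0.61, [225, 164]), ([0.428, 0.24, 0.027], 0.6, [160, 367])]
tray [([0.528, -0.356, 0.002], 0.67, [463, 256])]
tube_block_mid [([0.526, -0.371, 0.04], 0.61, [477, 251])]
bottle_a_mid [([0.546, 0.268, 0.043], 0.85, [134, 305])]
bottle_b_mid [([0.475, 0.084, 0.035], 0.7, [240, 326])]
pipette [([0.713, 0.067, -0.0], 0.73, [233, 204]), ([0.474, 0.086, 0.038], 0.35, [239, 327])]
beaker [([0.384, -0.149, 0.002], 0.89, [375, 352]), ([0.71, 0.069, -0.001], 0.68, [233, 206])]
timer [([0.727, -0.26, 0.002], 0.87, [393, 169])]
cap_box [([0.492, -0.067, -0.0], 0.81, [321, 303])]
1.4 [ 0.19825414 -0.56624342  0.18380659] [ 9.85858572e-01  1.67579447e-01 -5.15061571e-07 -6.78267839e-05]
```

View pics/scene0.png

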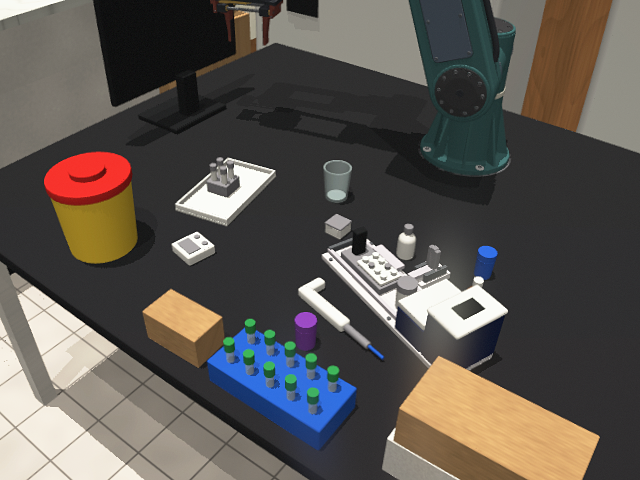

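View pics/top0.png

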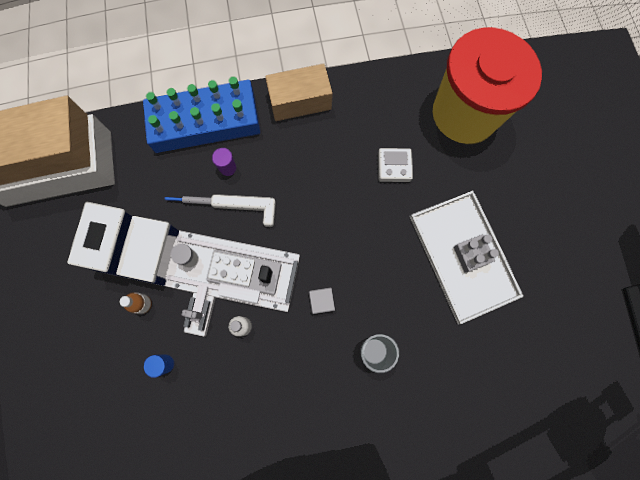

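The pot is at scene px (406,290) and top px (182,255), beside the hood. The blue and purple pots are look-alikes. The tray is at top px (463,256) with the tube block near its middle. Next I'll fit the axes.

```bash
python3 - <<'E'
from h import *
d=capture('top')
def rect(q,z,k=0):
    m=regions_of('top',q)[k]['mask'].astype(np.uint8)
    c=max(cv2.findContours(m,0,2)[0],key=cv2.contourArea)[:,0,:]
    P=np.array([ray(d,p,z)[:2] for p in c]).astype(np.float32)
    r=cv2.minAreaRect(P*1000); print(q,np.round(r[0],1),np.round(r[1],1),round(r[2],1),np.round(cv2.boxPoints(r)).tolist())
for q,z in [('tray',.018),('loader',.015)]: rect(q,z)
# model-fit check
a=np.radians(68.5);ex=np.array([np.cos(a),np.sin(a)]);ey=np.array([-ex[1],ex[0]])
g=[pinpoint('top','carriage_grip')[0]['xyz'],[x for x in pinpoint('top','pot_mid') if abs(x['xyz'][0]-.62)<.03][0]['xyz']]
print(g)
# track end corners -187.5,±55 predicted
o=np.array([.5985,.139])
for x in(-.1875,.1875):
  for y in(-.055,.055): print(x,y,proj(d,[*(o+x*ex+y*ey),.012]).astype(int))
E
```

```text
tray [ 527.8 -352.5] [226.4 145.8] 11.2 [[403.0, -303.0], [431.0, -446.0], [653.0, -402.0], [625.0, -259.0]]
loader [593.9 194.2] [447.8 193.5] 64.7 [[411.0, 33.0], [586.0, -50.0], [777.0, 355.0], [602.0, 438.0]]
[[0.5546, 0.022, 0.0693], [0.6163, 0.1637, 0.0412]]
-0.1875 -0.055 [306 257]
-0.1875 0.055 [295 314]
0.1875 -0.055 [119 221]
0.1875 0.055 [104 276]
```

>>> send_rows --twist '[[0,0,0.7],[0,0,0.7],[0,0,0.7],[0,0,0.7],[0,0,0.7],[0,0,0.7],[0,0,0.7],[0,0,0.7],[0,0,0.7],[0,0,0.7],[0,0,0.7],[0,0,0.7],[0,0,0.7],[0,0,0.7],[0,0,0.7],[0,0,0.24],[0,0,0],[0,0,0],[0,0,0],[0,0,0]]' --travel '[[0.55,1,0.3],[0.55,1,0.3],[0.55,1,0.3],[0.55,1,0],[0.55,1,0],[0.55,1,0],[0.55,1,0],[0.55,1,0],[0.55,1,0],[0.55,1,0],[0.55,1,0],[0.55,1,0],[0.55,1,0],[0.55,1,0],[0.55,1,0],[0.55,1,0],[0.55,1,0],[0.55,1,0],[0.55,1,0],[0.55,1,0]]' --hand '[0,0,0,0,0,0,0,0,0,0,0,0,0,0,0,0,0,0,0,0]'

```text
time_s: 3.32
ee_pos: [0.4187, -0.1653, 0.202]
tool_rot: [0.826, 0.563, 0.0, 0.0]
wrist_force: [0.3, -0.9, -1.4]
opening: 0.0877
grip_force: 0.0
```

>>> send_rows --twist '[[0,0,0],[0,0,0],[0,0,0],[0,0,0],[0,0,0],[0,0,0],[0,0,0],[0,0,0],[0,0,0],[0,0,0],[0,0,0],[0,0,0],[0,0,0],[0,0,0],[0,0,0],[0,0,0],[0,0,0],[0,0,0]]' --travel '[[0.58,0.96,0],[0.58,0.96,0],[0.58,0.96,0],[0.58,0.96,0],[0.58,0.96,0],[0.58,0.96,0],[0.58,0.96,0],[0.58,0.96,0],[0.58,0.96,0],[0.58,0.96,0],[0.58,0.96,0],[0.58,0.96,0],[0.58,0.96,0],[0.58,0.96,0],[0.58,0.96,0],[0.58,0.96,0],[0.58,0.96,0],[0,0,0]]' --hand '[0,0,0,0,0,0,0,0,0,0,0,0,0,0,0,0,0,0]'

```text
time_s: 4.82
ee_pos: [0.6175, 0.1635, 0.2017]
tool_rot: [0.826, 0.564, 0.001, -0.0]
wrist_force: [0.2, 0.3, 0.0]
opening: 0.0881
grip_force: 0.0
```

```bash
python3 - <<'E'
from h import *
d=snap('wrist','w1')
for q in ['loader','hood_mouth','carriage_grip','latch_grip','pot_mid']:
        print(q,[(np.round(r['xyz'],3).tolist(),round(r['confidence'],2),proj(d,r['xyz']).astype(int).tolist()) for r in pinpoint('wrist',q)[:3]])
print(state()['ee_pos'],proj(d,[.617,.163,.06]))
E
```

```text
loader [([0.599, 0.138, 0.002], 0.85, [310, 231]), ([0.493, -0.073, 0.001], 0.49, [295, 396])]
hood_mouth [([0.622, 0.193, 0.015], 0.95, [311, 183])]
carriage_grip [([0.557, 0.026, 0.068], 0.98, [311, 351])]
latch_grip [([0.512, 0.163, 0.063], 0.96, [221, 255])]
pot_mid [([0.788, 0.068, 0.031], 0.85, [491, 235]), ([0.432, 0.244, 0.026], 0.65, [132, 204]), ([0.619, 0.163, 0.043], 0.58, [319, 213])]
[0.61490867 0.15918914 0.20187805] [316.9686528  218.12351413]
```

View pics/w1.png

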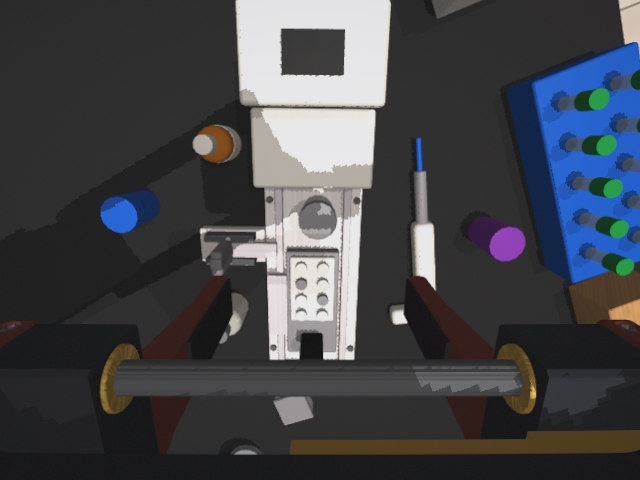

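The wrist picture shows the pot cap at (318,215) between the carriage and the hood. The track runs straight up the image, so the yaw is right. I'll descend and grip.

>>> send_rows --twist '[[0,0,0],[0,0,0],[0,0,0],[0,0,0],[0,0,0],[0,0,0],[0,0,0],[0,0,0],[0,0,0],[0,0,0],[0,0,0],[0,0,0],[0,0,0],[0,0,0],[0,0,0],[0,0,0],[0,0,0],[0,0,0],[0,0,0],[0,0,0]]' --travel '[[0.15,0.15,-0.9],[0,0,-0.9],[0,0,-0.9],[0,0,-0.9],[0,0,-0.9],[0,0,-0.9],[0,0,-0.9],[0,0,-0.8],[0,0,-0.7],[0,0,-0.5],[0,0,-0.3],[0,0,0],[0,0,0],[0,0,0],[0,0,0],[0,0,0],[0,0,0],[0,0,0],[0,0,0],[0,0,0]]' --hand '[0,0,0,0,0,0,0,0,0,0,0,0,255,255,255,255,255,255,255,255]' --force 15

```text
time_s: 6.78
ee_pos: [0.6184, 0.1632, 0.0299]
tool_rot: [0.826, 0.563, -0.0, -0.0]
wrist_force: [-0.3, 0.2, 0.7]
opening: 0.038
grip_force: 0.1
```

>>> send_rows --twist '[[0,0,0],[0,0,0],[0,0,0],[0,0,0],[0,0,0],[0,0,0],[0,0,0],[0,0,0],[0,0,0],[0,0,0],[0,0,0],[0,0,0],[0,0,0],[0,0,0]]' --travel '[[0,0,0],[0,0,0],[0,0,0],[0,0,0],[0,0,0.3],[0,0,0.6],[0,0,0.8],[0,0,0.8],[0,0,0.8],[0,0,0.8],[0,0,0.8],[0,0,0.6],[0,0,0.3],[0,0,0]]' --hand '[255,255,255,255,255,255,255,255,255,255,255,255,255,255]'

```text
time_s: 7.95
ee_pos: [0.6197, 0.1633, 0.148]
tool_rot: [0.826, 0.563, 0.002, 0.001]
wrist_force: [0.7, -0.5, -1.0]
opening: 0.0365
grip_force: 15.0
```

```bash
python3 - <<'E'
from h import *
d=snap('scene','s2')
print([(np.round(r['xyz'],3).tolist(),round(r['confidence'],2)) for r in pinpoint('scene','pot_mid')[:4]])
s=state();print(s['ee_pos'],s['opening'],s['grip_force'],s['wrist_force'])
cv2.imwrite('pics/s2c.png',cv2.resize(d['pixels'][150:380,250:530,::-1],None,fx=2,fy=2))
E
```

```text
[([0.618, 0.164, 0.155], 0.96), ([0.795, 0.073, 0.029], 0.94), ([0.432, 0.236, 0.028], 0.9), ([0.713, 0.067, -0.004], 0.31)]
[0.61821221 0.1630823  0.14565206] 0.03665651687979615 14.993735253810883 [-0.3547335  -0.17088827 -1.0911451 ]
```

View pics/s2c.png

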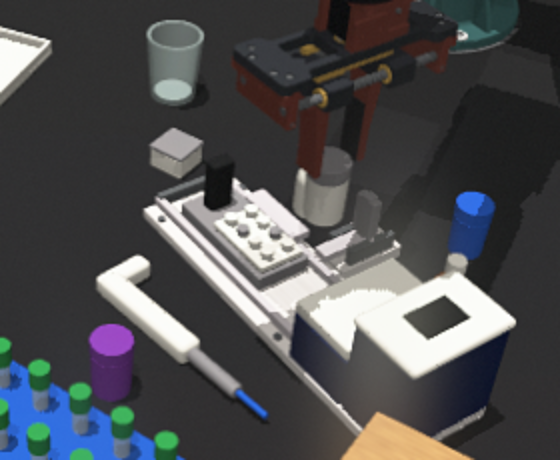

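The pot is held upright (crop px 325,190). I'll carry it to the tray.

>>> send_rows --twist '[[0,0,-0.3],[0,0,-0.6],[0,0,-0.6],[0,0,-0.6],[0,0,-0.6],[0,0,-0.6],[0,0,-0.6],[0,0,-0.6],[0,0,-0.6],[0,0,-0.6],[0,0,-0.6],[0,0,-0.6],[0,0,-0.6],[0,0,-0.6],[0,0,-0.6],[0,0,-0.6],[0,0,-0.6],[0,0,-0.6],[0,0,-0.6],[0,0,-0.6]]' --travel '[[0,-0.4,0],[0,-0.7,0],[0,-0.9,0],[0,-0.9,0],[0,-0.9,0],[0,-0.9,0],[0,-0.9,0],[0,-0.9,0],[0,-0.9,0],[0,-0.9,0],[0,-0.9,0],[0,-0.9,0],[0,-0.9,0],[0,-0.9,0],[0,-0.9,0],[0,-0.9,0],[0,-0.9,0],[0,-0.9,0],[0,-0.9,0],[0,-0.9,0]]' --hand '[255,255,255,255,255,255,255,255,255,255,255,255,255,255,255,255,255,255,255,255]'

```text
time_s: 9.72
ee_pos: [0.6172, -0.184, 0.1445]
tool_rot: [0.992, 0.128, -0.001, -0.001]
wrist_force: [-0.4, -0.5, -0.7]
opening: 0.037
grip_force: 15.0
```

>>> send_rows --twist '[[0,0,-0.6],[0,0,-0.3],[0,0,0],[0,0,0],[0,0,0],[0,0,0],[0,0,0],[0,0,0],[0,0,0],[0,0,0],[0,0,0],[0,0,0]]' --travel '[[-0.1,-0.9,0],[-0.1,-0.9,0],[-0.1,-0.9,0],[-0.1,-0.9,0],[-0.1,-0.9,0],[-0.1,-0.9,0],[-0.1,-0.9,0],[-0.1,-0.8,0],[-0.1,-0.5,0],[-0.1,-0.35,0],[-0.1,0,0],[0,0,0]]' --hand '[255,255,255,255,255,255,255,255,255,255,255,255]'

```text
time_s: 10.72
ee_pos: [0.5959, -0.3416, 0.1456]
tool_rot: [0.996, 0.094, -0.0, -0.0]
wrist_force: [-0.6, 0.7, -1.4]
opening: 0.0369
grip_force: 15.0
```

```bash
python3 - <<'E'
from h import *
d=snap('wrist','w3'); t=snap('top','t3'); e=snap('scene','s3')
for c in ['wrist','top','scene']:
  for q in ['tray','tube_block_mid']:
    print(c,q,[(np.round(r['xyz'],3).tolist(),round(r['confidence'],2)) for r in pinpoint(c,q)[:2]])
s=state();print(s['time_s'],s['ee_pos'],s['tool_rot'],s['opening'])
# tray outline predicted on wrist
o=np.array([.528,-.356]);a=np.radians(11.2);ex=np.array([np.cos(a),np.sin(a)]);ey=np.array([-ex[1],ex[0]])
im=d['pixels'][:,:,::-1].copy()
P=np.array([proj(d,[*(o+x*ex+y*ey),.018]) for x,y in [(-.1125,-.0675),(.1125,-.0675),(.1125,.0675),(-.1125,.0675)]]).astype(np.int32)
cv2.polylines(im,[P],True,(0,0,255),1)
im2=t['pixels'][:,:,::-1].copy()
P=np.array([proj(t,[*(o+x*ex+y*ey),.018]) for x,y in [(-.1125,-.0675),(.1125,-.0675),(.1125,.0675),(-.1125,.0675)]]).astype(np.int32)
cv2.polylines(im2,[P],True,(0,0,255),1)
cv2.imwrite('pics/c3.png',np.hstack([cv2.resize(im,(400,300)),cv2.resize(im2[150:360,360:640],(400,300))]))
E
```

```text
wrist tray []
wrist tube_block_mid []
top tray []
top tube_block_mid [([0.522, -0.37, 0.037], 0.73)]
scene tray [([0.527, -0.356, -0.0], 0.61)]
scene tube_block_mid [([0.523, -0.37, 0.041], 0.68)]
11.1667 [ 0.59662249 -0.3414469   0.14587203] [ 9.95559838e-01  9.41307852e-02  2.42438834e-05 -6.13146053e-05] 0.03659863632693855
```

View pics/c3.png

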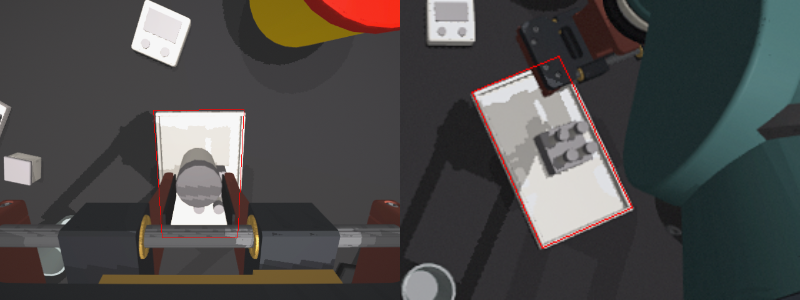

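The predicted tray outline matches both views: tray at (155–245,110–240) in the wrist view. The pot is over the free end. I'll lower it and release.

>>> send_rows --twist '[[0,0,0],[0,0,0],[0,0,0],[0,0,0],[0,0,0],[0,0,0],[0,0,0],[0,0,0],[0,0,0],[0,0,0],[0,0,0],[0,0,0],[0,0,0]]' --travel '[[0,0,-0.4],[0,0,-0.8],[0,0,-0.8],[0,0,-0.8],[0,0,-0.8],[0,0,-0.7],[0,0,-0.6],[0,0,-0.4],[0,0,-0.3],[0,0,-0.2],[0,0,-0.2],[0,0,-0.1],[0,0,0]]' --hand '[255,255,255,255,255,255,255,255,255,255,255,255,255]'

```text
time_s: 12.25
ee_pos: [0.5965, -0.3419, 0.0238]
tool_rot: [0.996, 0.094, 0.0, -0.0]
wrist_force: [-0.8, -1.6, -0.0]
opening: 0.0368
grip_force: 15.0
```

>>> send_rows --twist '[[0,0,0],[0,0,0],[0,0,0],[0,0,0],[0,0,0],[0,0,0],[0,0,0],[0,0,0],[0,0,0],[0,0,0],[0,0,0],[0,0,0],[0,0,0],[0,0,0],[0,0,0],[0,0,0],[0,0,0]]' --travel '[[0,0,-0.04],[0,0,0],[0,0,0],[0,0,0],[0,0,0],[0,0,0],[0,0,0],[0,0,0.3],[0,0,0.6],[0,0,0.8],[0,0,0.8],[0,0,0.9],[0,0,0.9],[0,0,0.9],[0,0,0.8],[0,0,0.5],[0,0,0]]' --hand '[255,90,85,85,85,85,85,85,85,85,85,85,85,85,85,85,85]'

```text
time_s: 13.67
ee_pos: [0.5982, -0.3431, 0.1568]
tool_rot: [0.996, 0.094, 0.002, 0.002]
wrist_force: [-0.2, -0.3, 1.1]
opening: 0.0586
grip_force: 0.0
```

```bash
python3 - <<'E'
from h import *
d=snap('scene','s4')
print([(np.round(r['xyz'],3).tolist(),round(r['confidence'],2)) for r in pinpoint('scene','pot_mid')[:4]])
s=state();print(s['time_s'],s['ee_pos'],s['opening'],s['wrist_force'])
cv2.imwrite('pics/s4c.png',cv2.resize(d['pixels'][80:240,150:350,::-1],None,fx=3,fy=3))
E
```

```text
[([0.795, 0.069, 0.031], 0.87), ([0.595, -0.342, 0.032], 0.81), ([0.428, 0.234, 0.029], 0.67)]
13.7667 [ 0.59655439 -0.34190201  0.15344233] 0.05884091440961683 [ 0.24981673  0.29866695 -0.12624   ]
```

View pics/s4c.png

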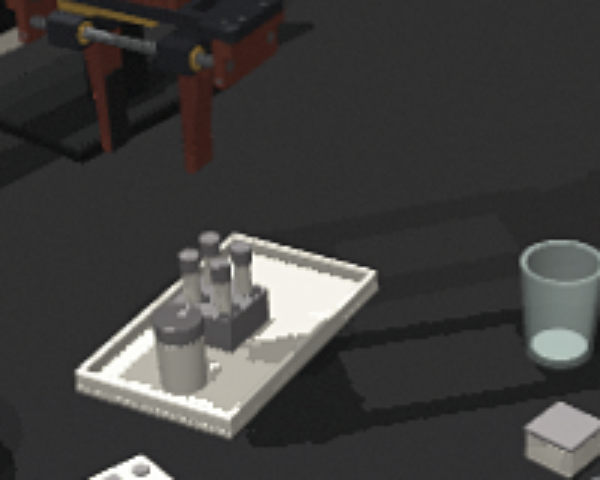

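The pot stands in the tray (crop px 182,350), upright and clear of the tube block. Now for the latch.

>>> send_rows --twist '[[0,0,0.6],[0,0,0.6],[0,0,0.6],[0,0,0.6],[0,0,0.6],[0,0,0.6],[0,0,0.6],[0,0,0.6],[0,0,0.6],[0,0,0.6],[0,0,0.6],[0,0,0.6],[0,0,0.6],[0,0,0.6],[0,0,0.6],[0,0,0.6],[0,0,0.6],[0,0,0.6],[0,0,0.6],[0,0,0.6]]' --travel '[[-0.1,0.5,0],[-0.1,0.8,0],[-0.1,0.9,0],[-0.1,0.9,0],[-0.2,0.9,0],[-0.2,0.9,0],[-0.2,0.9,0],[-0.2,0.9,0],[-0.2,0.9,0],[-0.2,0.9,0],[-0.2,0.9,0],[-0.2,0.9,0],[-0.2,0.9,0],[-0.2,0.9,0],[-0.2,0.9,0],[-0.2,0.9,0],[-0.2,0.9,0],[-0.2,0.9,0],[-0.2,0.9,0],[-0.2,0.9,0]]' --hand '[85,85,85,85,85,85,85,85,85,85,85,85,85,85,85,85,85,85,85,85]'

```text
time_s: 15.43
ee_pos: [0.5237, 0.0096, 0.1529]
tool_rot: [0.839, 0.545, -0.0, -0.0]
wrist_force: [-0.3, -0.6, -0.0]
opening: 0.0587
grip_force: 0.0
```

>>> send_rows --twist '[[0,0,0.6],[0,0,0],[0,0,0],[0,0,0],[0,0,0],[0,0,0],[0,0,0],[0,0,0],[0,0,0],[0,0,0]]' --travel '[[-0.2,0.9,0],[-0.2,0.9,0],[-0.2,0.9,0],[-0.125,0.9,0],[0,0.9,0],[0,0.9,0],[0,0.9,0],[0,0.8,0],[0,0.55,0],[0,0,0]]' --hand '[85,85,85,85,85,85,85,85,85,85]'

```text
time_s: 16.27
ee_pos: [0.5095, 0.1632, 0.1529]
tool_rot: [0.826, 0.564, 0.0, -0.0]
wrist_force: [0.0, -0.1, -0.7]
opening: 0.0587
grip_force: 0.0
```

```bash
python3 - <<'E'
from h import *
for c in ['wrist','scene']:
  d=snap(c,'l5'+c)
  for q in ['latch_grip','carriage_grip','loader','hood_mouth']:
    print(c,q,[(np.round(r['xyz'],3).tolist(),round(r['confidence'],2)) for r in pinpoint(c,q)[:2]])
s=state();print(s['time_s'],s['ee_pos'],s['tool_rot'],s['opening'])
E
```

```text
wrist latch_grip [([0.512, 0.162, 0.061], 0.85)]
wrist carriage_grip []
wrist loader [([0.601, 0.133, 0.003], 0.69)]
wrist hood_mouth [([0.623, 0.193, 0.012], 0.61)]
scene latch_grip [([0.506, 0.165, 0.064], 0.78)]
scene carriage_grip [([0.554, 0.022, 0.071], 0.77)]
scene loader [([0.603, 0.14, -0.003], 0.67)]
scene hood_mouth []
16.7667 [0.51004454 0.16063647 0.15303535] [ 8.26668424e-01  5.62689360e-01 -4.66077169e-05 -4.33163343e-06] 0.05851875107117386
```

>>> send_rows --twist '[[0,0,0],[0,0,0],[0,0,0],[0,0,0],[0,0,0],[0,0,0],[0,0,0],[0,0,0],[0,0,0],[0,0,0],[0,0,0],[0,0,0],[0,0,0],[0,0,0],[0,0,0],[0,0,0],[0,0,0],[0,0,0]]' --travel '[[0,0.05,-0.5],[0,0,-0.8],[0,0,-0.9],[0,0,-0.9],[0,0,-0.9],[0,0,-0.7],[0,0,-0.4],[0,0,-0.3],[0,0,0],[0,0,0],[0,0,0],[0,0,0],[0,0,0],[0,0,0],[0,0,0],[0,0,0],[0,0,0],[0,0,0]]' --hand '[85,85,85,85,85,85,85,85,85,255,255,255,255,255,255,255,255,255]' --force 15

```text
time_s: 18.27
ee_pos: [0.51, 0.1622, 0.0451]
tool_rot: [0.826, 0.563, 0.0, -0.0]
wrist_force: [0.7, 0.3, 0.2]
opening: 0.0019
grip_force: 0.0
```

The fingers closed on nothing, so I need to look.

```bash
python3 - <<'E'
from h import *
d=snap('wrist','w6'); e=snap('scene','s6')
for c,x in(('wrist',d),('scene',e)):
    r=pinpoint(c,'latch_grip'); print(c,[(np.round(k['xyz'],3).tolist(),round(k['confidence'],2),proj(x,k['xyz']).astype(int)) for k in r[:3]])
a=cv2.resize(d['pixels'][100:400,120:520,::-1],(400,300)); b=cv2.resize(e['pixels'][200:350,340:540,::-1],(400,300))
l=cv2.resize(cv2.imread('pics/l5wrist.png'),(400,300)); l2=cv2.resize(cv2.imread('pics/l5scene.png')[200:350,340:540],(400,300))
cv2.imwrite('pics/c6.png',np.vstack([np.hstack([a,b]),np.hstack([l,l2])]))
E
```

```text
wrist [([0.511, 0.163, 0.059], 0.71, array([317, 274]))]
scene [([0.509, 0.16, 0.063], 0.95, array([433, 254]))]
```

View pics/c6.png

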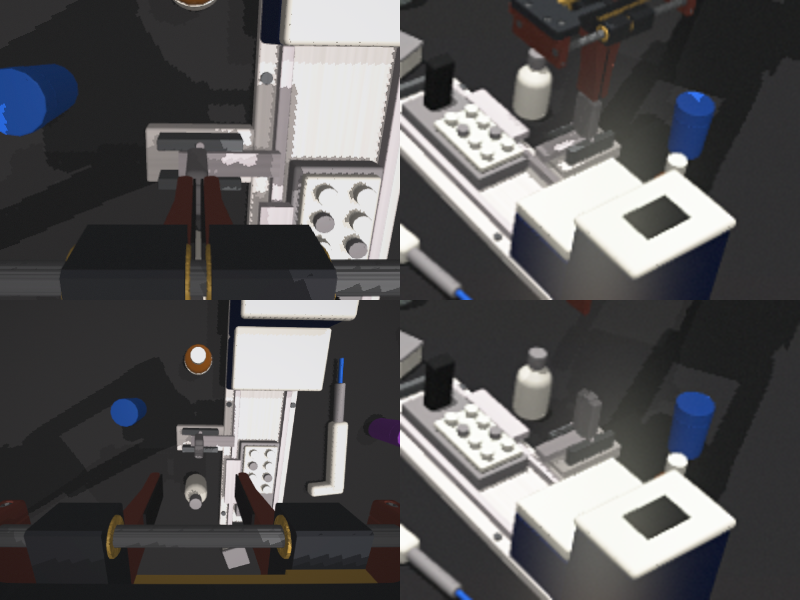

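```bash
python3 - <<'E'
from h import *
d=capture('wrist');e=capture('scene');t=capture('top')
s=state();tc=s['ee_pos'];print(s['time_s'],tc,s['opening'],s['wrist_force'],s['grip_force'])
a=np.radians(68.6);ex=np.array([np.cos(a),np.sin(a)]);ey=np.array([-ex[1],ex[0]])
o=np.array([.599,.139]);c=o-.014*ex+.092*ey;print('tab',c)
out=[]
for x,(u0,v0,w,h) in((d,(220,200,200,150)),(e,(400,220,80,60)),(t,(150,280,80,60))):
    im=x['pixels'][:,:,::-1].copy(); im=cv2.resize(im[v0:v0+h,u0:u0+w],(400,300),interpolation=cv2.INTER_CUBIC);k=400/w
    q=lambda P:tuple(int(i) for i in (proj(x,P)-[u0,v0])*k)
    for z,col in((.036,(0,255,0)),(.080,(0,0,255))):
        P=np.array([q([*(c+i*.013*ex+j*.006*ey),z]) for i,j in((-1,-1),(1,-1),(1,1),(-1,1))]);cv2.polylines(im,[P],True,col,1)
    cv2.circle(im,q(tc),4,(255,255,0),-1);cv2.circle(im,q([tc[0],tc[1],.08]),4,(255,0,255),-1);out.append(im)
out.append(out[0]*0)
cv2.imwrite('pics/c7.png',np.vstack([np.hstack(out[:2]),np.hstack(out[2:])]))
E
```

```text
18.6167 [0.50995073 0.16214086 0.04500122] 0.0007111200526156213 [-1.17087298  0.5617041   0.87758263] 0.0
tab [0.50823459 0.15953388]
```

View pics/c7.png

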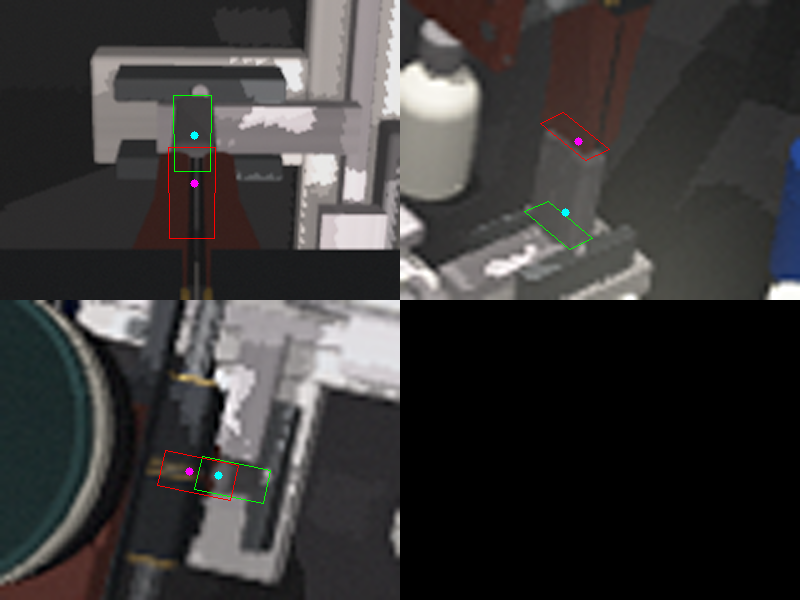

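```bash
python3 - <<'E'
from h import *
e=capture('scene')
for z in (.13,.153,.173,.19):
    print(z,(proj(e,[.5965,-.342,z])-[150,80])*3)
# s2c: pot held, TCP
for z in (.128,.146,.166,.187): print(z,(proj(e,[.6182,.1631,z])-[250,150])*2)
R,_=cv2.Rodrigues(np.array(e['rvec'],float));print('cam',-R.T@np.array(e['tvec']).ravel())
im=e['pixels'][150:300,360:510,::-1];cv2.imwrite('pics/c8.png',cv2.resize(im,(600,600),interpolation=cv2.INTER_CUBIC))
E
```

```text
0.13 [168.53025353 237.97656011]
0.153 [165.74518385 209.53804575]
0.173 [163.29262274 184.33222614]
0.19 [161.18553105 162.55224602]
0.128 [322.8999969  216.50950958]
0.146 [325.39900734 200.18677963]
0.166 [328.22867137 181.63256299]
0.187 [331.26101797 161.66369592]
cam [1.36631966 0.48683565 0.78910244]
```

View pics/c8.png

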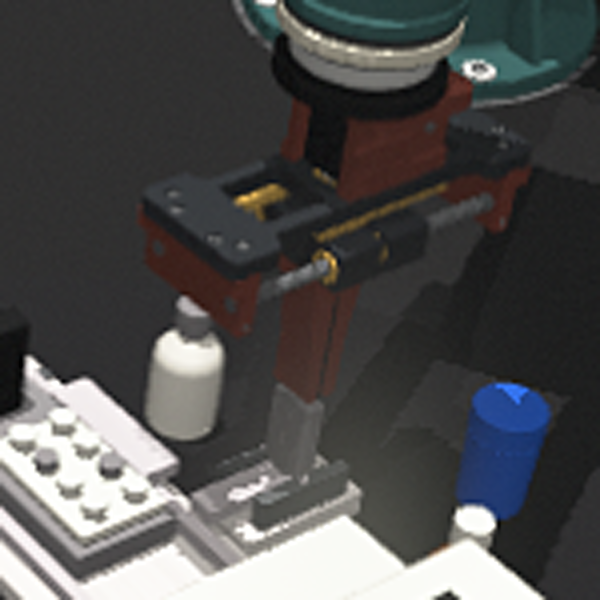

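The scene picture shows the closed fingertips at px (310,395), just above the top of the tab. So the fingertips really sit about 37 mm above the reported TCP. The earlier release view agrees: tips at about 0.19 with 0.153 reported. I'll open, go 36 mm lower with this correction, and grip.

>>> send_rows --twist '[[0,0,0],[0,0,0],[0,0,0],[0,0,0],[0,0,0],[0,0,0],[0,0,0],[0,0,0],[0,0,0],[0,0,0],[0,0,0],[0,0,0],[0,0,0],[0,0,0],[0,0,0],[0,0,0],[0,0,0],[0,0,0],[0,0,0],[0,0,0]]' --travel '[[0,0,0],[0,0,0],[0,0,0],[0,0,0],[0,0,0],[0,0,0],[0,0,0],[0,0,-0.3],[0,0,-0.4],[0,0,-0.4],[0,0,-0.3],[0,0,-0.2],[0,0,-0.1],[0,0,0],[0,0,0],[0,0,0],[0,0,0],[0,0,0],[0,0,0],[0,0,0]]' --hand '[85,85,85,85,85,85,85,85,85,85,85,85,85,255,255,255,255,255,255,255]'

```text
time_s: 20.33
ee_pos: [0.5101, 0.1622, 0.0112]
tool_rot: [0.826, 0.563, 0.0, 0.0]
wrist_force: [-0.1, 0.1, -1.2]
opening: 0.0154
grip_force: 0.0
```

>>> send_rows --twist '[[0,0,0],[0,0,0],[0,0,0],[0,0,0],[0,0,0]]' --travel '[[0,0,0],[0,0,0],[0,0,0],[0,0,0],[0,0,0]]' --hand '[255,255,255,255,255]'

```text
time_s: 20.75
ee_pos: [0.5099, 0.1622, 0.0111]
tool_rot: [0.827, 0.563, -0.0, -0.0]
wrist_force: [-1.7, 0.1, 2.7]
opening: 0.0118
grip_force: 15.0
```

>>> send_rows --twist '[[0,0,0],[0,0,0],[0,0,0],[0,0,0],[0,0,0],[0,0,0],[0,0,0],[0,0,0],[0,0,0],[0,0,0]]' --travel '[[-0.13,0.05,0],[-0.13,0.05,0],[-0.13,0.05,0],[-0.13,0.05,0],[-0.13,0.05,0],[-0.13,0.05,0],[-0.13,0.05,0],[-0.13,0.05,0],[0,0,0],[0,0,0]]' --hand '[255,255,255,255,255,255,255,255,255,255]'

```text
time_s: 21.58
ee_pos: [0.4887, 0.1707, 0.0111]
tool_rot: [0.827, 0.563, -0.0, -0.0]
wrist_force: [0.9, 2.5, 3.3]
opening: 0.012
grip_force: 15.0
```

>>> send_rows --twist '[[0,0,0],[0,0,0],[0,0,0],[0,0,0],[0,0,0],[0,0,0],[0,0,0],[0,0,0],[0,0,0],[0,0,0],[0,0,0],[0,0,0],[0,0,0],[0,0,0],[0,0,0],[0,0,0],[0,0,0],[0,0,0],[0,0,0],[0,0,0]]' --travel '[[0,0,0],[0,0,0],[0,0,0],[0,0,0],[0,0,0.5],[0,0,0.8],[0,0,0.9],[0,0,0.9],[0,0,0.8],[0,0,0.4],[0.3,-0.7,0],[0.4,-0.9,0],[0.4,-0.9,0],[0.4,-0.9,0],[0.4,-0.9,0],[0.4,-0.9,0],[0.4,-0.9,0],[0.4,-0.9,0],[0.2,-0.4,0],[0,0,0]]' --hand '[85,85,85,85,85,85,85,85,85,85,85,85,85,85,85,85,85,85,85,85]'

```text
time_s: 23.25
ee_pos: [0.5561, 0.0206, 0.0971]
tool_rot: [0.827, 0.562, 0.0, 0.0]
wrist_force: [-0.1, 0.0, 1.0]
opening: 0.0584
grip_force: 0.0
```

```bash
python3 - <<'E'
from h import *
d=snap('scene','s9')
for q in ['latch_grip','carriage_grip']:
    print(q,[(np.round(r['xyz'],3).tolist(),round(r['confidence'],2)) for r in pinpoint('scene',q)[:2]])
d=snap('wrist','w9')
for q in ['latch_grip','carriage_grip','hood_mouth']:
    print(q,[(np.round(r['xyz'],3).tolist(),round(r['confidence'],2)) for r in pinpoint('wrist',q)[:2]])
s=state();print(s['time_s'],s['ee_pos'],s['opening'],s['wrist_force'])
E
```

```text
latch_grip [([0.594, -0.341, 0.036], 0.63)]
carriage_grip [([0.558, 0.019, 0.07], 0.62)]
latch_grip [([0.49, 0.17, 0.062], 0.66)]
carriage_grip []
hood_mouth []
23.6 [0.55463329 0.02305261 0.09701363] 0.058589638265617035 [0.31124669 0.72691016 0.50231119]
```

>>> send_rows --twist '[[0,0,0],[0,0,0],[0,0,0],[0,0,0],[0,0,0],[0,0,0],[0,0,0],[0,0,0],[0,0,0],[0,0,0],[0,0,0],[0,0,0],[0,0,0],[0,0,0],[0,0,0],[0,0,0],[0,0,0]]' --travel '[[0,0,-0.4],[0,0,-0.7],[0,0,-0.8],[0,0,-0.8],[0,0,-0.7],[0,0,-0.4],[0,0,-0.25],[0,0,0],[0,0,0],[0,0,0],[0,0,0],[0,0,0],[0,0,0],[0,0,0],[0,0,0],[0,0,0],[0,0,0]]' --hand '[85,85,85,85,85,85,85,85,255,255,255,255,255,255,255,255,255]'

```text
time_s: 25.02
ee_pos: [0.5543, 0.0225, 0.0163]
tool_rot: [0.827, 0.563, -0.0, -0.001]
wrist_force: [-3.4, 1.7, 5.8]
opening: 0.026
grip_force: 15.0
```

>>> send_rows --twist '[[0,0,0],[0,0,0],[0,0,0],[0,0,0],[0,0,0],[0,0,0],[0,0,0],[0,0,0],[0,0,0],[0,0,0],[0,0,0]]' --travel '[[0.1,0.25,0],[0.2,0.51,0],[0.2,0.51,0],[0.2,0.51,0],[0.2,0.51,0],[0.2,0.51,0],[0.2,0.51,0],[0.2,0.51,0],[0.2,0.51,0],[0.1,0.25,0],[0,0,0]]' --hand '[255,255,255,255,255,255,255,255,255,255,255]'

```text
time_s: 25.93
ee_pos: [0.592, 0.1152, 0.0164]
tool_rot: [0.826, 0.563, 0.001, -0.0]
wrist_force: [-1.8, 3.3, 5.5]
opening: 0.0256
grip_force: 15.0
```

>>> send_rows --twist '[[0,0,0],[0,0,0],[0,0,0],[0,0,0],[0,0,0]]' --travel '[[0.04,0.1,0],[0.04,0.1,0],[0.04,0.1,0],[0.04,0.1,0],[0.04,0.1,0]]' --hand '[255,255,255,255,255]'

```text
time_s: 26.35
ee_pos: [0.5952, 0.1232, 0.0164]
tool_rot: [0.827, 0.563, -0.0, 0.0]
wrist_force: [-2.4, -1.8, 6.2]
opening: 0.0259
grip_force: 15.0
```

>>> send_rows --twist '[[0,0,0],[0,0,0],[0,0,0]]' --travel '[[0.04,0.1,0],[0.04,0.1,0],[0.04,0.1,0]]' --hand '[255,255,255]'

```text
time_s: 26.6
ee_pos: [0.5976, 0.1292, 0.0164]
tool_rot: [0.827, 0.563, -0.0, 0.0]
wrist_force: [-1.3, -2.0, 6.3]
opening: 0.0258
grip_force: 15.0
```

>>> send_rows --twist '[[0,0,0],[0,0,0],[0,0,0]]' --travel '[[0.04,0.1,0],[0.04,0.1,0],[0.04,0.1,0]]' --hand '[255,255,255]'

```text
time_s: 26.85
ee_pos: [0.5984, 0.1316, 0.0161]
tool_rot: [0.826, 0.564, -0.003, 0.002]
wrist_force: [-5.1, -15.9, 7.2]
opening: 0.0258
grip_force: 15.0
```

>>> send_rows --twist '[[0,0,0],[0,0,0]]' --travel '[[0.04,0.1,0],[0.04,0.1,0]]' --hand '[255,255]'

```text
time_s: 27.02
ee_pos: [0.5998, 0.135, 0.0157]
tool_rot: [0.826, 0.564, -0.003, 0.002]
wrist_force: [-3.7, -16.6, 5.8]
opening: 0.026
grip_force: 15.0
```

>>> send_rows --twist '[[0,0,0],[0,0,0],[0,0,0],[0,0,0],[0,0,0],[0,0,0],[0,0,0],[0,0,0],[0,0,0],[0,0,0],[0,0,0],[0,0,0]]' --travel '[[0,0,0],[0,0,0],[0,0,0],[0,0,0],[0,0,0],[0,0,0.4],[0,0,0.8],[0,0,0.9],[0,0,0.9],[0,0,0.8],[0,0,0.2],[0,0,0]]' --hand '[85,85,85,85,85,85,85,85,85,85,85,85]'

```text
time_s: 28.02
ee_pos: [0.603, 0.1401, 0.0978]
tool_rot: [0.826, 0.563, 0.002, 0.001]
wrist_force: [0.5, 0.6, -1.0]
opening: 0.0588
grip_force: 0.0
```

```bash
python3 - <<'E'
from h import *
d=snap('scene','s10')
for c in ['scene','wrist']:
  if c=='wrist': w=snap(c,'w10')
  for q in ['latch_grip','carriage_grip']:
    print(q,[(np.round(r['xyz'],3).tolist(),round(r['confidence'],2)) for r in pinpoint(c,q)[:2]])
s=state();print(s['time_s'],s['ee_pos'],s['tool_rot'],s['opening'],s['wrist_force'])
E
```

```text
latch_grip [([0.486, 0.17, 0.066], 0.98)]
carriage_grip [([0.6, 0.13, 0.067], 0.95)]
latch_grip [([0.488, 0.17, 0.063], 0.89)]
carriage_grip [([0.601, 0.132, 0.07], 0.69)]
28.3167 [0.60069763 0.13962445 0.09487907] [ 8.26478456e-01  5.62967328e-01 -9.34320119e-04 -5.26577548e-04] 0.05848032305784567 [0.24218267 0.22735666 0.36260767]
```

>>> send_rows --twist '[[0,0,0],[0,0,0],[0,0,0],[0,0,0],[0,0,0],[0,0,0],[0,0,0],[0,0,0],[0,0,0],[0,0,0],[0,0,0],[0,0,0],[0,0,0],[0,0,0],[0,0,0],[0,0,0]]' --travel '[[-0.6,0.16,0],[-0.8,0.22,0],[-0.9,0.24,0],[-0.9,0.24,0],[-0.9,0.24,0],[-0.9,0.24,0],[-0.6,0.16,0],[0,0,0],[0,0,-0.5],[0,0,-0.7],[0,0,-0.8],[0,0,-0.8],[0,0,-0.7],[0,0,-0.4],[0,0,-0.3],[0,0,0]]' --hand '[85,85,85,85,85,85,85,85,85,85,85,85,85,85,85,85]'

```text
time_s: 29.65
ee_pos: [0.4895, 0.1694, 0.0106]
tool_rot: [0.827, 0.563, -0.001, -0.0]
wrist_force: [0.3, -1.1, -0.1]
opening: 0.0581
grip_force: 0.0
```

>>> send_rows --twist '[[0,0,0],[0,0,0],[0,0,0],[0,0,0],[0,0,0],[0,0,0],[0,0,0],[0,0,0],[0,0,0],[0,0,0]]' --travel '[[0,0,0],[0,0,0],[0,0,0],[0,0,0],[0,0,0],[0,0,0],[0,0,0],[0,0,0],[0,0,0],[0,0,0]]' --hand '[255,255,255,255,255,255,255,255,255,255]'

```text
time_s: 30.48
ee_pos: [0.4894, 0.1698, 0.0122]
tool_rot: [0.827, 0.563, -0.0, -0.0]
wrist_force: [-2.4, -0.4, 3.3]
opening: 0.0118
grip_force: 15.0
```

Gripped. I'll push it in along (0.93, −0.366): about 20 mm first, then in small steps.

>>> send_rows --twist '[[0,0,0],[0,0,0],[0,0,0],[0,0,0],[0,0,0],[0,0,0],[0,0,0],[0,0,0]]' --travel '[[0.13,-0.05,0],[0.13,-0.05,0],[0.13,-0.05,0],[0.13,-0.05,0],[0.13,-0.05,0],[0.13,-0.05,0],[0.13,-0.05,0],[0,0,0]]' --hand '[255,255,255,255,255,255,255,255]'

```text
time_s: 31.15
ee_pos: [0.5082, 0.1622, 0.0121]
tool_rot: [0.827, 0.563, -0.0, 0.0]
wrist_force: [-2.1, -1.6, 4.8]
opening: 0.0122
grip_force: 15.0
```

>>> send_rows --twist '[[0,0,0],[0,0,0],[0,0,0]]' --travel '[[0.04,-0.016,0],[0.04,-0.016,0],[0.04,-0.016,0]]' --hand '[255,255,255]'

```text
time_s: 31.4
ee_pos: [0.5099, 0.1615, 0.0121]
tool_rot: [0.826, 0.563, -0.0, -0.0]
wrist_force: [-3.7, -0.2, 6.1]
opening: 0.0117
grip_force: 15.0
```

>>> send_rows --twist '[[0,0,0],[0,0,0]]' --travel '[[0.04,-0.016,0],[0.04,-0.016,0]]' --hand '[255,255]'

```text
time_s: 31.57
ee_pos: [0.5115, 0.1609, 0.0122]
tool_rot: [0.826, 0.563, -0.0, -0.0]
wrist_force: [-3.3, -0.4, 5.3]
opening: 0.0118
grip_force: 15.0
```

>>> send_rows --twist '[[0,0,0],[0,0,0]]' --travel '[[0.04,-0.016,0],[0.04,-0.016,0]]' --hand '[255,255]'

```text
time_s: 31.73
ee_pos: [0.513, 0.1603, 0.0121]
tool_rot: [0.827, 0.563, -0.0, -0.0]
wrist_force: [-4.9, -0.0, 6.7]
opening: 0.0117
grip_force: 15.0
```

>>> send_rows --twist '[[0,0,0],[0,0,0]]' --travel '[[0.04,-0.016,0],[0.04,-0.016,0]]' --hand '[255,255]'

```text
time_s: 31.9
ee_pos: [0.5129, 0.1602, 0.0121]
tool_rot: [0.827, 0.563, -0.001, -0.001]
wrist_force: [-8.8, 4.5, 12.6]
opening: 0.012
grip_force: 15.0
```

The latch has hit its inner stop. I'll release and rise.

>>> send_rows --twist '[[0,0,0],[0,0,0],[0,0,0],[0,0,0],[0,0,0],[0,0,0],[0,0,0],[0,0,0],[0,0,0],[0,0,0],[0,0,0],[0,0,0],[0,0,0],[0,0,0],[0,0,0],[0,0,0]]' --travel '[[0,0,0],[0,0,0],[0,0,0],[0,0,0],[0,0,0],[0,0,0],[0,0,0.3],[0,0,0.7],[0,0,0.9],[0,0,0.9],[0,0,0.9],[0,0,0.9],[0,0,0.9],[0,0,0.9],[0,0,0.4],[0,0,0]]' --hand '[85,85,85,85,85,85,85,85,85,85,85,85,85,85,85,85]'

```text
time_s: 33.23
ee_pos: [0.5166, 0.1602, 0.1502]
tool_rot: [0.826, 0.563, 0.002, 0.001]
wrist_force: [-0.2, -0.2, 0.3]
opening: 0.0582
grip_force: 0.0
```

```bash
python3 - <<'E'
from h import *
a=snap('scene','s11');b=snap('wrist','w11');snap('top','t11')
for c in ['scene','wrist','top']:
  for q in ['latch_grip','carriage_grip','pot_mid','tube_block_mid','bottle_b_mid']:
    print(c,q,[(np.round(r['xyz'],3).tolist(),round(r['confidence'],2)) for r in pinpoint(c,q)[:3]])
s=state();print(s['time_s'],s['ee_pos'],s['opening'],s['wrist_force'])
cv2.imwrite('pics/c11.png',np.hstack([a['pixels'][100:400,150:550,::-1],cv2.resize(b['pixels'][:,:,::-1],(400,300))]))
E
```

```text
scene latch_grip [([0.51, 0.154, 0.067], 0.82)]
scene carriage_grip [([0.598, 0.132, 0.067], 0.87)]
scene pot_mid [([0.43, 0.237, 0.029], 0.86), ([0.796, 0.072, 0.031], 0.73), ([0.596, -0.339, 0.034], 0.58)]
scene tube_block_mid [([0.527, -0.364, 0.043], 0.74), ([0.526, -0.361, 0.001], 0.5)]
scene bottle_b_mid [([0.473, 0.086, 0.043], 0.94)]
wrist latch_grip [([0.514, 0.164, 0.061], 0.89)]
wrist carriage_grip [([0.598, 0.131, 0.071], 0.57)]
wrist pot_mid [([0.786, 0.066, 0.034], 0.98), ([0.431, 0.243, 0.025], 0.8)]
wrist tube_block_mid []
wrist bottle_b_mid [([0.476, 0.084, 0.039], 0.72)]
top latch_grip [([0.511, 0.162, 0.067], 0.94), ([0.476, 0.086, 0.039], 0.29)]
top carriage_grip [([0.597, 0.133, 0.072], 0.77)]
top pot_mid [([0.596, -0.341, 0.033], 0.72), ([0.432, 0.238, 0.029], 0.71), ([0.786, 0.063, 0.031], 0.64)]
top tube_block_mid [([0.526, -0.369, 0.038], 0.7), ([0.601, 0.138, 0.004], 0.66)]
top bottle_b_mid [([0.474, 0.087, 0.039], 0.74)]
34.1333 [0.5150086  0.1598526  0.14807774] 0.05857520458150055 [-0.5733371   0.05126925  0.18269596]
```

View pics/c11.png

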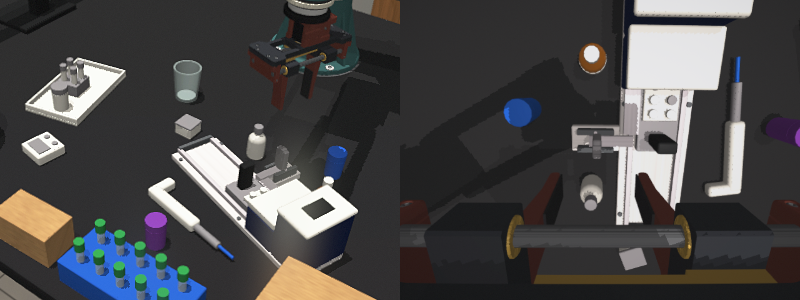

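The carriage is under the hood (wrist px 657,130) and the latch is in behind the flange (600,140). The pot is upright in the tray and the bystanders haven't moved. Handing in.

```bash
python3 -c "from workcell import *;print(close_job())"
```

```text
the job is handed in; nothing more can be done
None
```

The job is handed in: the pot stands upright on the tray floor, the carriage is home against its end stop, and the latch is pushed in to its stop behind the flange. The checks gave no sign that any bystander had moved; the judge's verdict was not shown.

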